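Load the flour sifter's sieve tray and lock its collar

ROBOT

A 6-joint arm with a two-finger parallel gripper is mounted at the origin on the work surface. World frame = base frame: x ahead of the robot, y to its left, z up, the work surface at z = 0. Lengths are in mm, angles in rad, forces in N, time in s.
With the tool pointing down it reaches from about 375 to 900 mm from the base axis. Payload 3.1 kg.
Tool frame: the origin (TCP) lies between the finger pads; the fingertips stand manip.nose_length ahead of it and the grasp point (between the pads) lies 8 mm behind it (manip.nose_length is the distance from the TCP to the fingertips, in mm); z points along the fingers, y is the direction in which the jaws open and shut (so a half turn about z gives the same grasp; the last joint's range is limited). The gripper opens to 87 mm and grips with 3 to 60 N. Pads are 19 mm wide; open, the fingers measure 117 mm over their backs; the gripper's body (75 mm by 190 mm) begins 51 mm behind the grasp point.
Start: joints at [-1.438, 0.527, 1.433, -0, 1.181, -0.178], TCP at [191.161, -595.025, 233.548] pointing down, gripper open.
Joint ranges: [-3.08, 3.08], [-0.75, 2.2], [0.22, 2.44], [-1.43, 4.57], [0, 2.65], [-2.85, 2.85]. Speed limits (rad/s): [2.79, 2.79, 3.14, 3.14, 3.14, 3.14].

INTERFACE

Orientations are given as a unit quaternion [w, x, y, z].
In Python, from bench import manip gives the robot as it stands. The module is installed in compiled form; this text tells all that it offers.
- The arm moves only by the tool drive_tool, never from a script. Its argument "series" is a list of rows, each a list of 5 numbers: the finger opening in mm, from 0 to 87, then the shift along the tool's x, y, z in mm, then the turn about the tool's z in degrees. In form: [[hand, x, y, z, spin], ...]. A call has 1 to 12 rows; each row is the pose to reach, as a shift and turn from the pose commanded when the call began, along the tool's axes at that moment; what a row does not reach only later rows make up. A row lasts 1/10 s, in which the tool goes at most 50 mm and 8.59 degrees, less where a joint would pass 70% of its speed; a pose out of reach is approached as far as the arm can. A call with a gripper value outside its range is refused whole. The fingers move at their own pace and stop on an object; "force" is the grip in N (left out, the last holds). Time passes only in rows, so rows that repeat a pose let the fingers close. It gives the time, the measured TCP pose, the force and the opening at its end, in the units of the state.
- manip.sense(): the state, without advancing time (a new reading comes with each control period).
- manip.camera(name): name is "scene" or "side" or "wrist"; returns a dict with "img" (400x640x3 uint8, blue, green, red), "fovy" (degrees; the focal length in pixels is half the picture's height over the tangent of half this angle, whatever the lens; pixels are square), "cx", "cy" (the principal point, pixels), "view" (4x4, takes a point from world to camera coordinates). Camera axes: x right, y up, looking along -z (the intrinsics and any distortion apply to the point x, -y, -z); pixel columns grow to the right and rows downward; lengths in mm; the calibration is good to about 2 mm. A picture is of the moment at which its call begins. There is no depth.
- manip.sign_off(): hands the job in, once; it reports no verdict.
The state is a dict: "clock": time; "qpos": joint angles; "qvel": joint speeds; "joint_efforts": joint torques, N m; "tool_pos": TCP position; "eef_rot": TCP orientation; "contact_force": force on the tool from outside, world axes, zero at the start; "moment": the same for the moment, N m; "finger_gap": finger opening in mm.
Only numpy, scipy, OpenCV 4.12 (cv2) and the standard library are available. Lean on these libraries where they do the work, as an engineer would, in place of code of your own. Each camera call takes 0.05 s, during which the arm holds its last target. There are 200 camera calls.

TASK

Slide the sieve tray by its handle end up the little ramp into the flour sifter's slot, gently, until it is fully home against the stop inside. Then turn the sifter's lock collar counter-clockwise (seen from above) all the way to its locked mark, where its claw stands right behind the tray's catch block and the collar stops; the motor head overhangs the rear, so one ear alone can hardly be followed all the way. Let go and leave the ring cutter, the jar and the loaf tin beside the sifter where they are.

Things in the scene. Friction and masses are not known exactly. Their poses are not given: they have to be found in the camera images.
- sifter: Bench flour sifter, fixed; place and heading vary. Origin on the bench top on the collar's vertical axis; x from its loading front (the -x side) towards its motor column, z up. Steel deck 12 mm high, round housing of radius 68 mm up to z = 66 mm, the collar above it. Grey column 130 mm wide at x = 118 to 215 mm.
- ramp_top (a point): Middle of the ramp's upper edge, at sifter x = -66, z = 12 mm, 96 mm wide between the guides. The ramp climbs from the bench at x = -126 mm. Its low side guides (18 mm high) flare out to about 120 mm apart at x = -140 mm. Axes as the sifter.
- slot_stop (a point): Middle of the hard stop at the end of the slot, at sifter x = +30, z = 26 mm. The slot over the deck is 96 mm wide and 28 mm high (z = 12 to 40 mm), open to the front.
- mark (a point): The locked mark: front tip of a raised rib on the round hub inside the collar (sifter x = -46, z = 92 mm), pointing to the front (-x). A matching short rib stands on the collar at the claw ear; at the locked mark the two are in line.
- motor_head (a point): Middle of the lower front edge of the fixed white motor head: it spans sifter x = 50 to 215 mm, 200 mm wide, z = 145 to 230 mm, over the rear of the collar, 17 mm above the ears, so that a hand can reach the ears at the front and sides only. Its panel knobs (not used) stand out 13 mm.
- tray_handle (a point): Centre of the upright handle plate of the loose aluminium sieve tray (0.25 to 0.45 kg). Plate 8 mm thick along x, 50 mm wide along y, 55 mm high, its bottom level with the tray's underside. Axes: x from handle to sieve, z up. The tray starts on the bench before the ramp, roughly in line. Fully home, this point is at x = -160, y = 0, z = 39.5 mm in the sifter's frame.
- tray: The same tray; origin under the sieve's centre, 150 mm ahead of tray_handle. Sieve frame 80 long, 90 wide, 18 mm high; a tongue 40 mm wide, 4 mm thick leads back to the handle plate. On the tongue behind the sieve a catch block 24 mm wide, 18 mm high, its rear face at x = -62 mm. The collar's claw swings in behind it, and strikes it if the tray is not home.
- collar (a joint): Angle of the lock collar (steel ring round the sifter's axis, outer radius 68 mm, z = 68 to 86 mm), rad, growing counter-clockwise seen from above. 0 to 0.35 at the start (open); 2.705 at the locked mark; hard stop at 2.725. Friction 0.45 N m holds it wherever it is left. Three ears 120 degrees apart.
- ear_claw (a point): Grip point (z = 108 mm) on the ear with the claw. An ear is a flat arm (top z = 82 mm) with an upright black post, 16 mm across, z = 82 to 128 mm, 100 mm from the collar axis. The claw (16 mm wide, 77 to 85 mm from the axis) hangs down to z = 20 mm. It starts at the rear under the motor head; at the locked mark it points straight to the front (sifter -x).
- ear_a (a point): Same grip point on the plain ear 120 degrees counter-clockwise of the claw ear, seen from above; at the start it stands 15 to 35 degrees clockwise of the sifter's front.
- ear_b (a point): Same grip point on the plain ear 120 degrees clockwise of the claw ear, seen from above.
- cutter: Bystander: steel ring cutter, 64 mm across, 35 mm high, beside the ramp; origin centre of its underside.
- jar: Bystander: glass jar, 68 mm across, 100 mm high, beside the sifter; origin centre of its underside.
- tin: Bystander: open loaf tin 110 x 210 x 70 mm; origin centre of its underside.

How it is judged:
By the outcome, as a careful person would: the job done as asked, in the order asked, and still so for the second after the job is handed in, with the robot touching nothing.
It also fails if it takes over 72 s, if anything falls off the work surface, if the arm or the gripper's body presses on something with over 40 N, if the wrist force passes 120 N, or if a joint passes its speed limit or range.

## Working session

There is one attempt and no reset: what is moved stays moved. The work goes in short steps, Python scripts to look and compute and a tool call to move; the robot and the scene stay as the last step left them, time stands still between calls to the robot, and variables do not carry over. Pictures are saved under pics/ and viewed, on a budget of 10 in all, crops included, one or two more only if the job needs it, and the job is handed in when it is done.

Besides the shell and the picture viewer there is one more tool, called after "Request:" as name(argument=value, ...), one argument or row to a line, values as JSON. drive_tool: Moves the arm, as the interface text tells. Its arguments: {"type":"object","properties":{"series":{"type":"array"},"force":{"type":"number"}},"required":["series"]}

```bash
mkdir -p pics
cat > h.py <<'E'
import numpy as np, cv2
from bench import manip
def shot(n,f):
    c=manip.camera(n); cv2.imwrite('pics/'+f+'.png',c['img']); np.save('pics/'+f+'.npy',dict(c),allow_pickle=True); return c
def load(f): return np.load('pics/'+f+'.npy',allow_pickle=True).item()
def proj(c,p):
    p=np.atleast_2d(p); v=np.asarray(c['view']); f=200/np.tan(np.radians(c['fovy'])/2)
    q=p@v[:3,:3].T+v[:3,3]; return np.c_[c['cx']+f*q[:,0]/-q[:,2], c['cy']-f*q[:,1]/-q[:,2]]
def ray(c,u,w,z):
    v=np.asarray(c['view']); f=200/np.tan(np.radians(c['fovy'])/2)
    d=v[:3,:3].T@np.array([(u-c['cx'])/f,-(w-c['cy'])/f,-1]); o=-v[:3,:3].T@v[:3,3]
    return o+d*(z-o[2])/d[2]
E
python3 - <<'E'
from h import *
for n in('scene','side','wrist'):
    c=shot(n,n+'0'); print(n,[k for k in c],c['fovy'],c['cx'],c['cy'],np.round(c['view'],3).tolist(), {k:c[k] for k in c if k not in('img','view')})
s=manip.sense(); print(s, manip.nose_length)
a=load('scene0')['img'];b=load('side0')['img']
E
```

```text
scene ['img', 'fovy', 'cx', 'cy', 'view'] 44.66580594975376 321.19018875740534 199.03027590215547 [[0.796, 0.606, 0.013, -399.627], [-0.508, 0.654, 0.561, 275.445], [0.331, -0.453, 0.828, -1794.085], [0.0, 0.0, 0.0, 1.0]] {'fovy': 44.66580594975376, 'cx': 321.19018875740534, 'cy': 199.03027590215547}
side ['img', 'fovy', 'cx', 'cy', 'view'] 43.56055740118382 317.4937898573752 195.87636360991644 [[-0.493, 0.87, -0.016, 363.9], [-0.697, -0.384, 0.606, 282.53], [0.52, 0.31, 0.796, -1682.642], [0.0, 0.0, 0.0, 1.0]] {'fovy': 43.56055740118382, 'cx': 317.4937898573752, 'cy': 195.87636360991644}
wrist ['img', 'fovy', 'cx', 'cy', 'view'] 62.0255099433099 318.98837801000474 200.6473628357553 [[0.306, -0.952, -0.003, -623.821], [0.923, 0.298, -0.243, 29.867], [0.232, 0.072, 0.97, -390.126], [0.0, 0.0, 0.0, 1.0]] {'fovy': 62.0255099433099, 'cx': 318.98837801000474, 'cy': 200.6473628357553}
{'clock': 0.15, 'qpos': array([-1.43847102e+00,  5.28264142e-01,  1.43359248e+00, -8.78627574e-06,
        1.18142574e+00, -1.78518809e-01]), 'qvel': array([-8.21870110e-04, -4.10276725e-03, -4.95844330e-03,  9.71777739e-04,
        3.48761319e-05,  6.23170539e-04]), 'joint_efforts': array([ 1.44759593e-03, -4.40428984e+01, -1.76842529e+01,  6.33356371e-02,
        5.52570820e-02, -9.77162244e-05]), 'tool_pos': array([ 191.10568056, -594.49518481,  232.79428573]), 'eef_rot': array([-8.44721449e-04,  9.87945674e-01,  1.54798681e-01,  1.54498125e-05]), 'contact_force': array([-0.10101587,  0.16289986,  0.57403791]), 'moment': array([-0.00573743,  0.02866975, -0.01706347]), 'finger_gap': 86.8288457137873} 11.0
```

View pics/scene0.png

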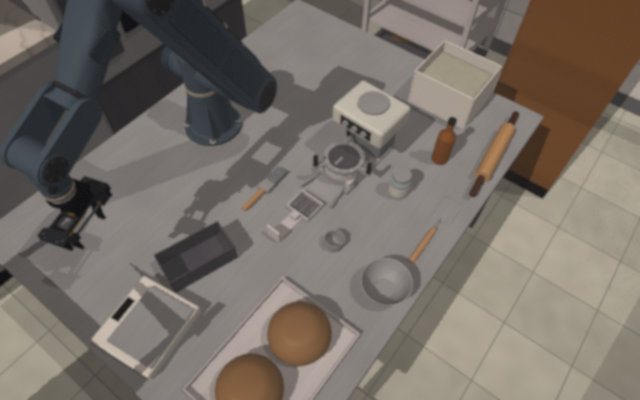

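View pics/side0.png

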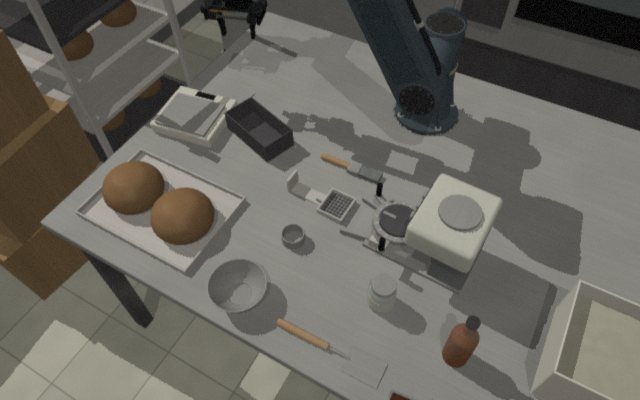

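The two views show the sifter (hub at about scene (345,157), side (397,221)), the tray in front of its ramp (handle at scene (278,230), side (293,181)), the tin, cutter and jar nearby. I'll get rough positions, then take a closer wrist look.

Run:
```python
from h import *
a,b=load('scene0'),load('side0')
def tri(p,q):
    M=[];
    A=[];B=[]
    for c,(u,w) in((a,p),(b,q)):
        o=ray(c,u,w,0);d=ray(c,u,w,100)-o;d/=np.linalg.norm(d);P=np.eye(3)-np.outer(d,d);A.append(P);B.append(P@o)
    x=np.linalg.solve(sum(A),sum(B));return x.round(0)
for n,p,q in(('hub',(345,157),(397,221)),('handletop',(278,228),(293,178)),('sieve',(305,203),(337,204)),('cutter',(337,238),(293,235)),('jar',(401,182),(382,293)),('tin',(197,256),(260,130)),('motor',(374,103),(461,212)),('earL',(316,160),(379,189)),('earR',(369,168),(381,242))):print(n,tri(p,q))
A=cv2.resize(a['img'][70:270,220:430],None,fx=1.9,fy=3/1.0*0.63*1.0,interpolation=2)
A=cv2.resize(a['img'][75:265,220:420],(400,380),interpolation=2);B=cv2.resize(b['img'][145:335,270:470],(400,380),interpolation=2)
cv2.imwrite('pics/m.png',np.hstack([A,B]))
```

```text
hub [513. 114.  87.]
handletop [ 500. -216.   56.]
sieve [493. -74.  16.]
cutter [ 655. -123.   34.]
jar [704. 163.  56.]
tin [ 359. -427.   26.]
motor [514. 257. 224.]
earL [455.  32. 108.]
earR [608. 109. 111.]
```

View pics/m.png

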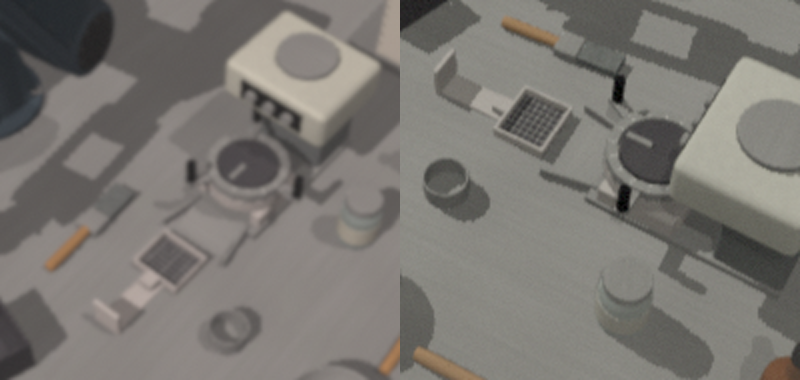

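Sifter is at about (513,114), heading near +y, with ear_a at about 145° and ear_b at about 265° in its frame. The tray handle is near (500,-216). Next I move the wrist camera over the area.

Request:
drive_tool(
  series=[
    [87,100,-100,-100,-20],
    [87,200,-200,-167,-40],
    [87,406,-515,-167,-72],
    [87,406,-515,-167,-72],
    [87,406,-515,-167,-72],
    [87,406,-515,-167,-72],
    [87,406,-515,-167,-72],
    [87,406,-515,-167,-72],
    [87,406,-515,-167,-72],
    [87,406,-515,-167,-72],
    [87,406,-515,-167,-72],
    [87,406,-515,-167,-72],
  ],
)

```text
clock: 1.35
tool_pos: [393.0, -55.6, 384.8]
eef_rot: [0.0, 0.708, 0.706, 0.0]
contact_force: [1.2, -0.6, -0.0]
finger_gap: 86.9
```

Request:
drive_tool(
  series=[
    [87,0,0,0,0],
    [87,0,0,0,0],
    [87,0,0,0,0],
    [87,0,0,0,0],
  ],
)

```text
clock: 1.75
tool_pos: [392.5, -59.0, 383.9]
eef_rot: [-0.0, 0.709, 0.705, -0.0]
contact_force: [-0.9, 0.2, -1.0]
finger_gap: 86.9
```

Run:
```python
from h import *
c=shot('wrist','w1'); s=manip.sense(); print(s['clock'],s['tool_pos'],s['eef_rot'],s['qpos'])
```

```text
1.8 [392.57610661 -59.03769703 383.93648932] [-4.36947020e-04  7.09447603e-01  7.04757985e-01 -3.00613772e-04] [-4.32448260e-01  2.91273878e-02  1.72487697e+00 -2.63032473e-04
  1.38861701e+00 -4.25768338e-01]
```

View pics/w1.png

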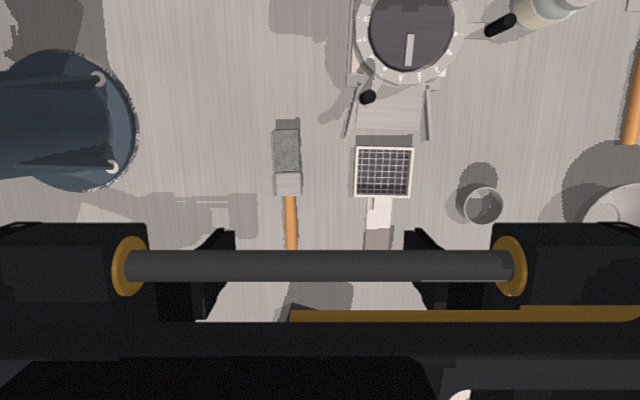

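The wrist view shows the collar hub (disc at about (411,27), rib tip near (408,66)), post ear_a at (368,97), ear_b at (500,25), the sieve (384,172) and the ramp guides at (348,137) and (428,139). Now I measure these.

```bash
python3 - <<'E'
from h import *
c=load('w1');g=cv2.cvtColor(c['img'],cv2.COLOR_BGR2GRAY)
# hub disc
m=((g<115)&(g>45)).astype('u1');m[:, :366]=0;m[:,458:]=0;m[74:]=0
cs,_=cv2.findContours(cv2.morphologyEx(m,2,np.ones((3,3))),0,1);k=max(cs,key=cv2.contourArea);k=cv2.convexHull(k)[:,0];k=k[k[:,1]>3]
e=cv2.fitEllipse(k.astype('f4'));print('hub',e, ray(c,*e[0],88))
# rib
m=(g>140).astype('u1');m[:20]=0;m[72:]=0;m[:,:395]=0;m[:,425:]=0
n,l,s,ce=cv2.connectedComponentsWithStats(m)
for i in range(1,n):
    if s[i,4]>40:
        ys,xs=np.where(l==i); r=cv2.fitLine(np.c_[xs,ys].astype('f4'),2,0,.01,.01).ravel(); print('rib',s[i],ce[i],r)
        t=ray(c,r[2]+r[0]*10,r[3]+r[1]*10,92)-ray(c,r[2]-r[0]*10,r[3]-r[1]*10,92);print(np.degrees(np.arctan2(t[1],t[0])), ray(c,ce[i][0],s[i,1]+s[i,3],92))
# sieve
m=((g<95)).astype('u1');m[:140]=0;m[202:]=0;m[:,:350]=0;m[:,418:]=0
m=cv2.morphologyEx(m,3,np.ones((9,9)));cs,_=cv2.findContours(m,0,1);k=max(cs,key=cv2.contourArea);r=cv2.minAreaRect(k);print('sieve',r)
B=cv2.boxPoints(r);P=np.array([ray(c,*p,12)for p in B]);print(P.round(1),P.mean(0))
# posts
m=(g<45).astype('u1')
n,l,s,ce=cv2.connectedComponentsWithStats(m)
for i in range(1,n):
    if s[i,4]>60 and s[i,1]<120: print('post',s[i],ce[i])
for n,p,z in(('gL',(348,137),0),('gR',(428,139),0),('gLu',(362,86),30),('gRu',(425,86),30),('cut',(482,204),35)):print(n,ray(c,*p,z).round(1))
E
python3 - <<'E'
import cv2,sys;sys.path.insert(0,'.')
from h import *
im=load('pics/w1'.replace('pics/','')) if 0 else cv2.imread('pics/w1.png')
cv2.imwrite('pics/w1c.png',cv2.resize(im[0:260,330:530],None,fx=3,fy=2.3,interpolation=2))
cv2.imwrite('pics/w1c.png',cv2.resize(im[0:260,330:530],(461,600),interpolation=2))
E
```

```text
hub ((411.31005859375, 24.750272750854492), (84.14411163330078, 92.2032470703125), 17.656553268432617) [505.82088288 116.58230612  88.        ]
rib [405  34   9  32 214] [409.11682243  49.58878505] [ 9.7470805e-02 -9.9523836e-01  4.0911682e+02  4.9588783e+01]
87.34851844355602 [504.94025961  68.76472989  92.        ]
sieve ((382.9838562011719, 168.9994659423828), (50.909000396728516, 47.652626037597656), 1.847610354423523)
[[ 452.1 -109.4   12. ]
 [ 452.9  -33.6   12. ]
 [ 532.1  -36.6   12. ]
 [ 534.1 -112.6   12. ]] [492.81611008 -73.04428228  12.        ]
post [485  13  31  24 392] [500.07908163  24.84693878]
post [369  26  37  45  81] [381.81481481  54.58024691]
post [  0  68  46  14 197] [17.85786802 74.66497462]
post [ 34  81  50  10 172] [60.29651163 85.36046512]
post [359  90  16  14 164] [366.96341463  96.77439024]
gL [437.7 -22.9   0. ]
gR [564.4 -26.8   0. ]
gLu [454.3  50.9  30. ]
gRu [545.   50.4  30. ]
cut [ 644.1 -124.4   35. ]
```

View pics/w1c.png

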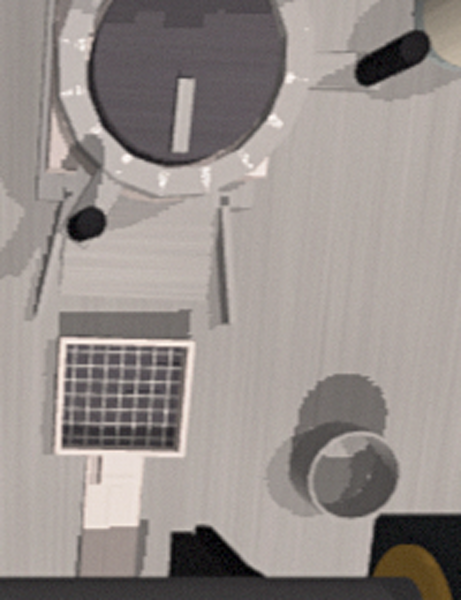

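Sifter axis is about (506,116) with heading about 87.8°. The tray sieve is at (493,-73). I'll go behind the handle for a closer look there.

Request:
drive_tool(
  series=[
    [87,-50,20,20,0],
    [87,-250,106,204,0],
    [87,-250,106,204,0],
    [87,-250,106,204,0],
    [87,-250,106,204,0],
    [87,-250,106,204,0],
    [87,-250,106,204,0],
    [87,-250,106,204,0],
    [87,-250,106,204,0],
    [87,-250,106,204,0],
    [87,-250,106,204,0],
  ],
)

```text
clock: 2.9
tool_pos: [498.0, -307.6, 181.7]
eef_rot: [0.001, 0.708, 0.706, 0.0]
contact_force: [-0.1, 0.3, 0.7]
finger_gap: 86.7
```

Run:
```python
from h import *
c=shot('wrist','w2'); s=manip.sense(); print(s['clock'],s['tool_pos'],s['eef_rot'])
```

```text
2.95 [ 498.17546266 -307.53609412  181.82663891] [9.69814494e-04 7.08118550e-01 7.06092893e-01 7.74087501e-05]
```

View pics/w2.png

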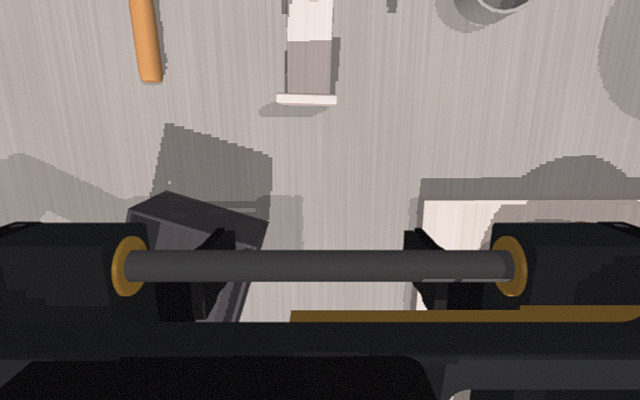

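View: handle plate top edge spans (277,98)–(336,100); the tin corner is at (267,225) and the baking tray corner at (420,200).

Run:
```python
from h import *
c=load('w2');g=cv2.cvtColor(c['img'],cv2.COLOR_BGR2GRAY)
m=(g>185).astype('u1');m[:88]=0;m[110:]=0;m[:,:268]=0;m[:,345:]=0
ys,xs=np.where(m);r=cv2.minAreaRect(np.c_[xs,ys].astype('f4'));print(r)
P=np.array([ray(c,*p,55)for p in cv2.boxPoints(r)]);print(P.round(1),P.mean(0).round(1))
for p,z in(((288,40),4),((333,40),4),((267,225),70),((169,192),70),((420,200),20)):print(p,ray(c,*p,z).round(1))
```

```text
((303.4410400390625, 99.12337493896484), (67.1407699584961, 9.607404708862305), 1.5911402702331543)
[[ 458.8 -230.5   55. ]
 [ 459.3 -223.1   55. ]
 [ 512.8 -224.7   55. ]
 [ 512.6 -232.1   55. ]] [ 485.9 -227.6   55. ]
(288, 40) [ 470.2 -173.4    4. ]
(333, 40) [ 511.2 -173.5    4. ]
(267, 225) [ 454.9 -328.3   70. ]
(169, 192) [ 376.6 -300.1   70. ]
(420, 200) [ 595.9 -319.7   20. ]
```

Tray heading is about 88.4° and it lies about 5 mm left of the ramp line. I'll grip the plate by its width, shift it right about 5 mm, release, then push from behind.

Request:
drive_tool(
  series=[
    [87,40,-5,0,1],
    [87,80,-10,0,1.5],
    [87,80,-10,0,1.5],
    [87,80,-10,40,1.5],
    [87,80,-10,80,1.5],
    [87,80,-10,120,1.5],
    [87,80,-10,145,1.5],
    [87,80,-10,153,1.5],
    [87,80,-10,153,1.5],
  ],
)

```text
clock: 3.85
tool_pos: [488.5, -227.9, 27.2]
eef_rot: [-0.0, 0.717, 0.697, -0.0]
contact_force: [0.6, -0.0, 0.6]
finger_gap: 86.8
```

Request:
drive_tool(
  force=10,
  series=[
    [40,0,0,0,0],
    [40,0,0,0,0],
    [40,0,0,0,0],
    [40,0,0,0,0],
    [40,0,0,0,0],
    [40,0,0,0,0],
  ],
)

```text
clock: 4.45
tool_pos: [488.5, -228.0, 27.7]
eef_rot: [0.0, 0.717, 0.697, -0.0]
contact_force: [0.0, -0.8, 2.3]
finger_gap: 49.6
```

Request:
drive_tool(
  series=[
    [40,0,2.5,0,0.3],
    [40,0,5,0,0.5],
    [40,0,5,0,0.5],
    [87,0,5,0,0.5],
    [87,0,5,0,0.5],
    [87,0,5,0,0.5],
    [87,0,5,-25,0.5],
    [87,0,5,-55,0.5],
    [24,-22,5,-55,0.5],
    [24,-22,5,-55,0.5],
    [24,-22,5,-55,0.5],
    [24,-22,5,-55,0.5],
  ],
)

```text
clock: 5.65
tool_pos: [492.0, -248.9, 81.6]
eef_rot: [-0.001, 0.721, 0.693, -0.0]
contact_force: [0.4, 0.5, -0.5]
finger_gap: 62.8
```

Request:
drive_tool(
  series=[
    [24,0,0,0,0],
    [24,0,0,25,0],
    [24,0,0,53,0],
    [24,0,0,53,0],
  ],
)

```text
clock: 6.05
tool_pos: [490.5, -247.8, 26.2]
eef_rot: [-0.004, 0.72, 0.694, -0.001]
contact_force: [-0.9, 1.4, -0.2]
finger_gap: 31.2
```

Run:
```python
from h import *
c=shot('wrist','w3'); s=manip.sense(); print(s['clock'],s['tool_pos'],s['contact_force'],s['finger_gap'])
```

```text
6.1 [ 491.40310727 -248.5688923    27.72629917] [-0.2253242  -0.12454447 -0.01881733] 28.67383193861594
```

View pics/w3.png

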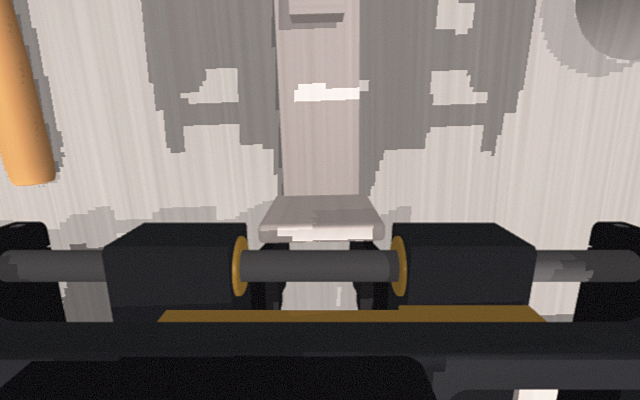

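Fingers sit centred behind the plate (plate at (320,215), fingers at (265,270) and (370,270)). I start pushing.

Request:
drive_tool(
  series=[
    [24,6,0,0,0],
    [24,13,0,0,0],
    [24,20,0,0,0],
    [24,27,0,0,0],
    [24,34,0,0,0],
    [24,41,0,0,0],
    [24,48,0,-1,0],
    [24,55,0,-2,0],
    [24,62,0,-3,0],
    [24,69,0,-4,0],
    [24,76,0,-5,0],
    [24,82,0,-6,0],
  ],
)

```text
clock: 7.3
tool_pos: [495.8, -167.3, 35.3]
eef_rot: [-0.0, 0.72, 0.694, -0.0]
contact_force: [-0.1, -3.3, -0.8]
finger_gap: 24.0
```

Request:
drive_tool(
  series=[
    [24,6,0,0,0],
    [24,12,0,0,0],
    [24,18,0,0,0],
    [24,24,0,0,0],
    [24,30,0,0,0],
    [24,36,0,-1,0],
    [24,42,0,-1,0],
    [24,48,0,-2,0],
    [24,54,0,-2,0],
  ],
)

```text
clock: 8.2
tool_pos: [498.1, -113.8, 37.6]
eef_rot: [0.0, 0.72, 0.693, 0.0]
contact_force: [-0.9, -2.8, 0.5]
finger_gap: 24.2
```

Run:
```python
from h import *
c=shot('wrist','w4');c=shot('side','s4'); s=manip.sense(); print(s['clock'],s['tool_pos'],s['contact_force'],s['finger_gap'])
a=load('w4')['img'];b=load('s4')['img']
B=cv2.resize(b[130:290,270:470],(500,400),interpolation=2)
cv2.imwrite('pics/m4.png',np.hstack([cv2.resize(a[:, 170:470],(300,400)),B]))
```

```text
8.3 [ 497.66595603 -113.03146931   37.39927985] [-0.37219246  0.1478806   0.23209813] 23.590290112656003
```

View pics/m4.png

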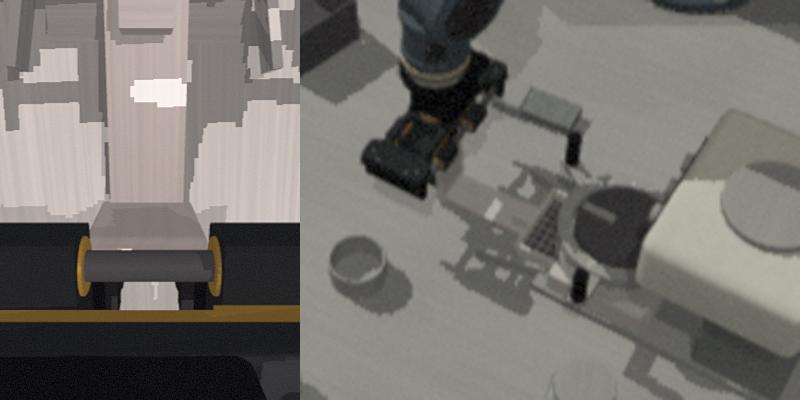

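The tray is centred between the guides and the sieve is entering the housing. Continuing, slower.

Request:
drive_tool(
  series=[
    [24,5,0,0,0],
    [24,10,0,0,0],
    [24,15,0,0,0],
    [24,20,0,0,0],
    [24,25,0,0,0],
    [24,30,0,0,0],
    [24,35,0,0,0],
    [24,39,0,0,0],
    [24,42,0,0,0],
    [24,45,0,0,0],
    [24,47,0,0,0],
  ],
)

```text
clock: 9.4
tool_pos: [499.9, -67.1, 37.5]
eef_rot: [0.0, 0.72, 0.693, 0.0]
contact_force: [0.6, -4.2, 3.1]
finger_gap: 24.3
```

Request:
drive_tool(
  series=[
    [24,1.5,0,0,0],
    [24,3,0,0,0],
    [24,4.5,0,0,0],
    [24,6,0,0,0],
  ],
)

```text
clock: 9.8
tool_pos: [500.2, -62.0, 37.5]
eef_rot: [0.001, 0.72, 0.694, -0.0]
contact_force: [-3.0, -13.2, 5.4]
finger_gap: 24.3
```

Request:
drive_tool(
  series=[
    [24,1,0,0,0],
    [24,2,0,0,0],
    [24,3,0,0,0],
  ],
)

```text
clock: 10.1
tool_pos: [500.5, -61.8, 37.7]
eef_rot: [0.002, 0.719, 0.695, -0.001]
contact_force: [-5.1, -23.7, 4.7]
finger_gap: 23.9
```

It stalls with force rising to 24 N, so it is against something firm. I back off and check the handle-to-rib distance from above.

Request:
drive_tool(
  series=[
    [24,-10,0,0,0],
    [24,-28,0,0,0],
    [24,-28,0,-40,0],
    [24,-28,0,-90,0],
    [24,-28,0,-140,0],
    [24,-28,0,-190,0],
    [24,-28,0,-240,0],
    [24,-28,0,-262,0],
    [24,-28,0,-262,0],
    [24,-28,0,-262,0],
    [24,-28,0,-262,0],
  ],
)

```text
clock: 11.2
tool_pos: [497.5, -85.2, 297.2]
eef_rot: [-0.003, 0.72, 0.694, -0.001]
contact_force: [0.4, 0.2, 0.3]
finger_gap: 23.7
```

Run:
```python
from h import *
c=shot('wrist','w5'); s=manip.sense(); print(s['clock'],s['tool_pos'],s['contact_force'])
O=np.array([506,116.]);h=np.radians(87.8);X=np.array([np.cos(h),np.sin(h)]);Y=np.array([-X[1],X[0]])
for n,x,z in(('rib',-46,92),('handle rear top',-164,67),('front',-156,67),('axis',0,92)):print(n,proj(c,[*(O+X*x),z]).round(1))
cv2.imwrite('pics/w5c.png',cv2.resize(c['img'][:270,200:470],(800,800*270//270))[:600])
cv2.imwrite('pics/w5c.png',cv2.resize(c['img'][:240,190:510],(800,600),interpolation=2))
```

```text
11.25 [497.65473583 -85.32683504 297.08191301] [-0.09229152 -1.05419913 -0.46255378]
rib [[321.1  23.7]]
handle rear top [[320.9 144.1]]
front [[320.9 136.9]]
axis [[321.2 -29.9]]
```

View pics/w5c.png

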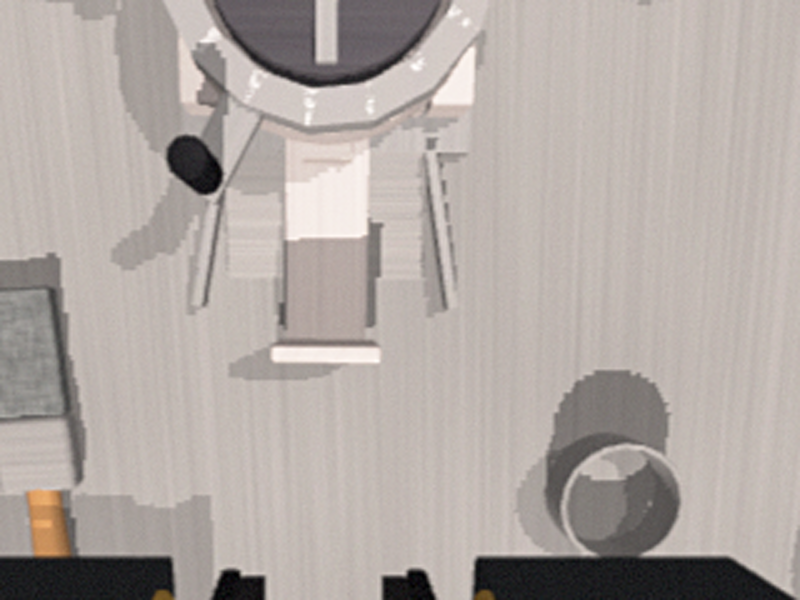

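Rib tip measured at (320.4,25.2) and plate at rows 137–145, against predictions of 23.7 and 137–144: the tray is home within about 1 mm. Now the ear_a position.

Run:
```python
from h import *
c=load('w5')
O=np.array([505.5,115.]);h=np.radians(87.8);X=np.array([np.cos(h),np.sin(h)]);Y=np.array([-X[1],X[0]])
p=ray(c,264.8,62,128)[:2]; print(p,np.linalg.norm(p-O),np.degrees(np.arctan2((p-O)@Y,(p-O)@X)))
for u,v in((366,96.8),):
    c1=load('w1');p=ray(c1,u,v,128)[:2]; print(p,np.linalg.norm(p-O),np.degrees(np.arctan2((p-O)@Y,(p-O)@X)))
p=ray(c1,507,20,128)[:2]; print(p,np.linalg.norm(p-O),np.degrees(np.arctan2((p-O)@Y,(p-O)@X)))
```

```text
[452.07622588  31.49152417] 99.13508550386716 149.59129626926614
[447.47988772  30.26657048] 102.69414543855828 147.79911510275963
[601.5998284  110.84141289] 96.18976486641837 -90.27784967470285
```

ear_a is at about 149.4°, giving a collar angle of about 0.07. Moving above it with the jaws radial.

Request:
drive_tool(
  series=[
    [40,40,-20,0,8.5],
    [40,80,-40,0,17],
    [40,114,-51,0,25.5],
    [40,114,-51,0,34],
    [40,114,-51,20,42.5],
    [40,114,-51,40,51],
    [40,114,-51,60,59.5],
    [40,114,-51,80,68],
    [40,114,-51,97,76.5],
    [40,114,-51,97,85],
    [40,114,-51,97,93.5],
    [40,114,-51,97,102],
  ],
)

```text
clock: 12.45
tool_pos: [451.2, 30.0, 200.5]
eef_rot: [-0.0, 0.992, -0.127, -0.002]
contact_force: [-0.1, 0.2, 0.5]
finger_gap: 40.1
```

Request:
drive_tool(
  series=[
    [40,0,0,0,8.5],
    [40,0,0,0,17],
    [40,0,0,0,18.7],
    [40,0,0,0,18.7],
    [40,0,0,0,18.7],
  ],
)

```text
clock: 12.95
tool_pos: [452.1, 29.8, 201.8]
eef_rot: [0.0, 0.959, -0.282, -0.001]
contact_force: [-0.1, 0.2, 0.5]
finger_gap: 39.7
```

Run:
```python
from h import *
s=manip.sense(); q=s['eef_rot'];az=np.degrees(2*np.arctan2(q[2],q[1])); print(s['clock'],s['tool_pos'],az,s['qpos'])
t=np.array([451.3,30.9])-s['tool_pos'][:2];a=np.radians(az);print('tool shift',t@[np.cos(a),np.sin(a)],t@[np.sin(a),-np.cos(a)])
```

```text
12.95 [452.07340965  29.76841956 201.78924486] -32.77814037120976 [-1.81834469e-01  3.48276791e-01  1.88398611e+00  1.20086152e-04
  9.10801079e-01  1.96097463e+00]
tool shift -1.262885595323345 -0.5326882280190072
```

Request:
drive_tool(
  force=20,
  series=[
    [40,-1,0,30,0],
    [40,-1,0,65,0],
    [40,-1,0,90,0],
    [40,-1,0,97,0],
    [40,-1,0,97,0],
    [5,-1,0,97,0],
    [5,-1,0,97,0],
    [5,-1,0,97,0],
    [5,-1,0,97,0],
    [5,-1,0,97,0],
    [5,-1,0,97,0],
  ],
)

```text
clock: 14.05
tool_pos: [452.5, 30.6, 106.1]
eef_rot: [-0.001, 0.959, -0.283, 0.001]
contact_force: [2.0, 3.0, 6.2]
finger_gap: 15.2
```

Run:
```python
from h import *
s=manip.sense(); q=s['eef_rot'];az=np.degrees(2*np.arctan2(q[2],q[1])); print(s['clock'],s['tool_pos'],az,s['finger_gap'],s['contact_force'])
# arc path in tool axes from ear at r=100; spin -phi (az grows)
O=np.array([505.5,115.]);p=s['tool_pos'][:2];r=p-O;print(np.linalg.norm(r),np.degrees(np.arctan2(r[1],r[0]))-87.8+360)
for f in range(5,66,5):
    a=np.radians(f);d=100*np.array([np.sin(a),np.cos(a)-1]);print(f,d.round(1))
```

```text
14.05 [452.50975185  30.61011659 106.13343702] -32.92076720286646 15.228583825141392 [2.03324999 2.95911328 6.18783986]
99.64747273210605 150.07439209845177
5 [ 8.7 -0.4]
10 [17.4 -1.5]
15 [25.9 -3.4]
20 [34.2 -6. ]
25 [42.3 -9.4]
30 [ 50.  -13.4]
35 [ 57.4 -18.1]
40 [ 64.3 -23.4]
45 [ 70.7 -29.3]
50 [ 76.6 -35.7]
55 [ 81.9 -42.6]
60 [ 86.6 -50. ]
65 [ 90.6 -57.7]
```

Post gripped (gap 15.2 mm). Turning the collar 60° along the arc.

Request:
drive_tool(
  series=[
    [5,8.7,-0.4,0,-5],
    [5,17.4,-1.5,0,-10],
    [5,25.9,-3.4,0,-15],
    [5,34.2,-6,0,-20],
    [5,42.3,-9.4,0,-25],
    [5,50,-13.4,0,-30],
    [5,57.4,-18.1,0,-35],
    [5,64.3,-23.4,0,-40],
    [5,70.7,-29.3,0,-45],
    [5,76.6,-35.7,0,-50],
    [5,81.9,-42.6,0,-55],
    [5,86.6,-50,0,-60],
  ],
)

```text
clock: 15.25
tool_pos: [549.0, 25.4, 106.1]
eef_rot: [-0.001, 0.972, 0.236, -0.003]
contact_force: [-6.0, 0.0, 9.8]
finger_gap: 15.4
```

Run:
```python
from h import *
s=manip.sense(); q=s['eef_rot'];az=np.degrees(2*np.arctan2(q[2],q[1])); print(s['clock'],s['tool_pos'],az,s['finger_gap'],s['contact_force'],s['moment'],s['qpos'])
O=np.array([505.5,115.]);p=s['tool_pos'][:2];r=p-O;print(np.linalg.norm(r),np.degrees(np.arctan2(r[1],r[0]))-87.8+360)
```

```text
15.25 [548.96235404  25.38210321 106.07389118] 27.309542036921727 15.360574184613641 [-6.04535313  0.02447974  9.76691852] [ 0.02902799  0.94418259 -0.15841102] [-1.56759529e-01  6.12944001e-01  1.72804374e+00 -1.06359179e-03
  8.06390735e-01  9.38133714e-01]
99.60092190459544 208.07218136277254
```

Request:
drive_tool(
  series=[
    [5,8.7,-0.4,0,-5],
    [5,17.4,-1.5,0,-10],
    [5,25.9,-3.4,0,-15],
    [5,34.2,-6,0,-20],
    [5,42.3,-9.4,0,-25],
    [5,50,-13.4,0,-30],
    [5,57.4,-18.1,0,-35],
    [5,64.3,-23.4,0,-40],
    [5,70.7,-29.3,0,-45],
    [5,76.6,-35.7,0,-50],
    [5,80.9,-41.2,0,-54],
    [5,80.9,-41.2,0,-54],
  ],
)

```text
clock: 16.45
tool_pos: [604.2, 98.5, 106.2]
eef_rot: [0.0, 0.759, 0.651, -0.001]
contact_force: [-1.5, 0.5, 5.9]
finger_gap: 15.2
```

Run:
```python
from h import *
s=manip.sense(); q=s['eef_rot'];az=np.degrees(2*np.arctan2(q[2],q[1])); print(s['clock'],s['tool_pos'],az,s['finger_gap'],s['contact_force'],s['moment'],s['qpos'])
O=np.array([505.5,115.]);p=s['tool_pos'][:2];r=p-O;print(np.linalg.norm(r),np.degrees(np.arctan2(r[1],r[0]))-87.8+360)
```

```text
16.45 [604.17689452  98.52887903 106.18098958] 81.22356775701343 15.234005846251925 [-1.48451049  0.45455033  5.85768756] [-0.00120297  0.2804058  -0.08250213] [-0.02004426  0.67367119  1.56893421 -0.00165363  0.900057    0.13416191]
100.04212781790686 262.72357057553864
```

ear_a is now at about 263°, so the claw ear is at about 143°. Releasing and going over to the claw ear.

Request:
drive_tool(
  series=[
    [40,0,0,0,0],
    [40,0,0,0,0],
    [40,0,0,0,0],
    [40,0,0,-40,0],
    [40,0,0,-80,0],
    [40,0,0,-104,0],
    [40,-40,-10,-104,0],
    [40,-70,-50,-104,0],
    [40,-85,-100,-104,0],
    [40,-85,-150,-104,0],
    [40,-85,-151,-104,8],
    [40,-85,-151,-104,16],
  ],
)

```text
clock: 17.65
tool_pos: [439.5, 38.4, 209.1]
eef_rot: [-0.001, 0.844, 0.536, -0.001]
contact_force: [1.3, -0.0, 0.4]
finger_gap: 39.9
```

Request:
drive_tool(
  series=[
    [40,0,0,0,8.5],
    [40,0,0,0,17],
    [40,0,0,0,25.5],
    [40,0,0,0,34],
    [40,0,0,0,42.5],
    [40,0,0,0,51],
    [40,0,0,0,59.5],
    [40,0,0,0,68],
    [40,0,0,0,76.5],
    [40,0,0,0,85],
    [40,0,0,0,93.5],
    [40,0,0,0,102],
  ],
)

```text
clock: 18.85
tool_pos: [442.3, 38.0, 209.2]
eef_rot: [0.0, 0.948, -0.319, -0.0]
contact_force: [0.9, 0.6, 0.3]
finger_gap: 39.7
```

Request:
drive_tool(
  series=[
    [40,0,0,0,2.7],
    [40,0,0,0,2.7],
    [40,0,0,0,2.7],
  ],
)

```text
clock: 19.15
tool_pos: [442.3, 38.0, 209.3]
eef_rot: [0.0, 0.941, -0.338, -0.0]
contact_force: [-0.9, 1.0, 0.7]
finger_gap: 40.4
```

Run:
```python
from h import *
s=manip.sense(); q=s['eef_rot'];az=np.degrees(2*np.arctan2(q[2],q[1])); print(s['clock'],s['tool_pos'],az,s['qpos'])
t=np.array([441.9,37.8])-s['tool_pos'][:2];a=np.radians(az);print('tool shift',t@[np.cos(a),np.sin(a)],t@[np.sin(a),-np.cos(a)])
a=shot('scene','sc6');b=shot('side','s6')
A=cv2.resize(a['img'][75:265,220:420],(400,380),interpolation=2);B=cv2.resize(b['img'][145:335,270:470],(400,380),interpolation=2)
cv2.imwrite('pics/m6.png',np.hstack([A,B]))
print(proj(a,[[441.9,37.8,128],[441.9,37.8,82]]),proj(b,[[441.9,37.8,128],[441.9,37.8,82]]))
```

```text
19.15 [442.2971084   38.02058445 209.26976854] -39.5279176444107 [-1.66917603e-01  3.23901652e-01  1.89692793e+00 -9.81601339e-05
  9.21006856e-01  2.09383043e+00]
tool shift -0.16590360962231204 0.4228812723304765
[[313.84973904 152.92636163]
 [313.83983416 161.88655811]] [[383.49785301 181.83573281]
 [382.01758575 192.34548593]]
```

View pics/m6.png

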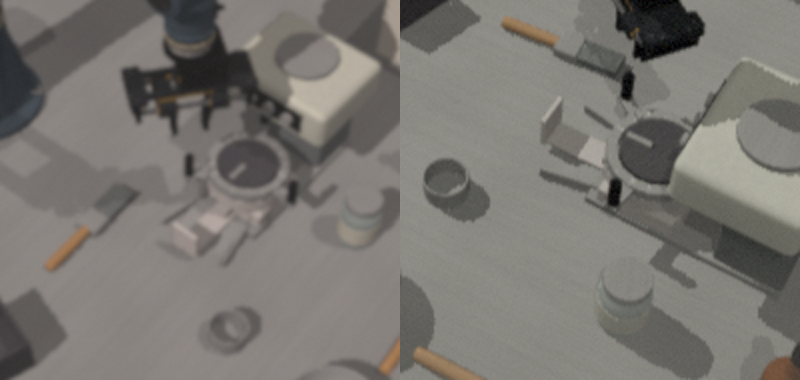

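The claw post is seen at scene (314,157) and side (383,187), matching the prediction. The tray sits in place and the bystanders are undisturbed. Gripping the claw ear.

Request:
drive_tool(
  force=20,
  series=[
    [40,0,0,35,0],
    [40,0,0,70,0],
    [40,0,0,95,0],
    [40,0,0,102,0],
    [40,0,0,102,0],
    [5,0,0,102,0],
    [5,0,0,102,0],
    [5,0,0,102,0],
    [5,0,0,102,0],
    [5,0,0,102,0],
    [5,0,0,102,0],
  ],
)

```text
clock: 20.35
tool_pos: [442.7, 37.8, 108.1]
eef_rot: [0.0, 0.941, -0.338, 0.001]
contact_force: [-1.8, -1.7, 6.7]
finger_gap: 15.1
```

Request:
drive_tool(
  series=[
    [5,7,-0.2,0,-4],
    [5,13.9,-1,0,-8],
    [5,20.8,-2.2,0,-12],
    [5,27.6,-3.9,0,-16],
    [5,34.2,-6,0,-20],
    [5,40.7,-8.6,0,-24],
    [5,46.9,-11.7,0,-28],
    [5,50,-13.4,0,-30],
    [5,50,-13.4,0,-30],
  ],
)

```text
clock: 21.25
tool_pos: [488.9, 16.9, 108.1]
eef_rot: [-0.0, 0.996, -0.084, -0.001]
contact_force: [-1.1, 0.4, 8.0]
finger_gap: 15.4
```

```bash
cat > st.py <<'E'
from h import *
s=manip.sense(); q=s['eef_rot'];az=np.degrees(2*np.arctan2(q[2],q[1])); print(s['clock'],s['tool_pos'],az,s['finger_gap'],s['contact_force'],s['moment'])
O=np.array([505.5,115.]);p=s['tool_pos'][:2];r=p-O;print(np.linalg.norm(r),np.degrees(np.arctan2(r[1],r[0]))-87.8+360)
E
python3 st.py
```

```text
21.25 [488.86367775  16.89403445 108.06917567] -9.591953421557351 15.363733229951608 [-1.05048058  0.40039538  7.99232358] [ 0.13028005  0.41835423 -0.04903761]
99.50652086011654 172.57562129737624
```

Request:
drive_tool(
  series=[
    [5,1.7,0,0,-1],
    [5,3.5,-0.1,0,-2],
    [5,5.2,-0.1,0,-3],
    [5,7,-0.2,0,-4],
    [5,8.7,-0.4,0,-5],
    [5,10.5,-0.5,0,-6],
  ],
)

```text
clock: 21.85
tool_pos: [498.4, 15.8, 108.1]
eef_rot: [-0.0, 1.0, -0.031, -0.001]
contact_force: [-3.0, 0.3, 9.0]
finger_gap: 15.3
```

Request:
drive_tool(
  series=[
    [5,1,0,0,-0.6],
    [5,2,0,0,-1.1],
  ],
)

```text
clock: 22.05
tool_pos: [500.4, 15.6, 108.1]
eef_rot: [-0.0, 1.0, -0.022, -0.001]
contact_force: [-3.2, 0.4, 8.5]
finger_gap: 15.3
```

Request:
drive_tool(
  series=[
    [5,1,0,0,-0.6],
    [5,2,0,0,-1.1],
  ],
)

```text
clock: 22.25
tool_pos: [502.4, 15.6, 108.1]
eef_rot: [-0.0, 1.0, -0.012, -0.001]
contact_force: [-4.1, 1.1, 8.6]
finger_gap: 15.3
```

```bash
python3 st.py
```

```text
22.25 [502.38626667  15.57187337 108.08598103] -1.3966619096897068 15.253270565365277 [-4.05784455  1.10809259  8.6475089 ] [ 0.07655933  0.5980963  -0.10777953]
99.47687017691592 180.40628731948638
```

Still turning freely; inching on to feel the stop.

Request:
drive_tool(
  series=[
    [5,1,0,0,-0.6],
    [5,2,0,0,-1.1],
  ],
)

```text
clock: 22.45
tool_pos: [504.4, 15.5, 108.1]
eef_rot: [-0.0, 1.0, -0.003, -0.001]
contact_force: [-3.7, 0.7, 8.4]
finger_gap: 15.3
```

Request:
drive_tool(
  series=[
    [5,1,0,0,0],
    [5,2,0,0,0],
  ],
)

```text
clock: 22.65
tool_pos: [505.5, 15.5, 108.1]
eef_rot: [-0.0, 1.0, -0.002, -0.002]
contact_force: [-6.9, -0.6, 11.1]
finger_gap: 15.1
```

```bash
python3 st.py
```

```text
22.65 [505.47672157  15.52450036 108.05002729] -0.27858380079165285 15.089852101251987 [-6.86140225 -0.56261644 11.09353888] [-0.05324945  1.07707268 -0.05150466]
99.47550236036713 182.18659212026495
```

Request:
drive_tool(
  series=[
    [5,0.7,0,0,0],
    [5,1.5,0,0,0],
    [5,1.5,0,0,0],
  ],
)

```text
clock: 22.95
tool_pos: [505.5, 15.5, 108.0]
eef_rot: [-0.0, 1.0, -0.002, -0.004]
contact_force: [-7.1, -1.0, 11.5]
finger_gap: 15.5
```

```bash
python3 st.py
```

```text
22.95 [505.5028931   15.50665801 108.00960976] -0.25454422048336617 15.51625450121974 [-7.13014392 -0.97554798 11.48067687] [-0.16191057  1.2732285   0.01628973]
99.49334203400461 182.20166606286944
```

The TCP stays put while the command advances: it is at the hard stop (about 181–182° estimated). Relax, release, rise and look.

Request:
drive_tool(
  series=[
    [5,-2,0,0,0],
    [40,-2,0,0,0],
    [40,-2,0,0,0],
    [40,-2,0,0,0],
    [40,-2,0,-30,0],
    [40,-2,0,-70,0],
    [40,-2,0,-110,0],
    [40,-2,60,-160,0],
    [40,-2,105,-190,0],
    [40,-2,105,-190,0],
    [40,-2,105,-190,0],
    [40,-2,105,-190,0],
  ],
)

```text
clock: 24.15
tool_pos: [506.6, -90.1, 297.1]
eef_rot: [-0.0, 1.0, -0.003, -0.0]
contact_force: [-0.9, -0.0, -0.5]
finger_gap: 40.2
```

Request:
drive_tool(
  series=[
    [40,0,0,0,-8.5],
    [40,0,0,0,-17],
    [40,0,0,0,-25.5],
    [40,0,0,0,-34],
    [40,0,0,0,-42.5],
    [40,0,0,0,-51],
    [40,0,0,0,-59.5],
    [40,0,0,0,-68],
    [40,0,0,0,-76.5],
    [40,0,0,0,-85],
    [40,0,0,0,-88],
    [40,0,0,0,-88],
  ],
)

```text
clock: 25.35
tool_pos: [505.8, -88.1, 295.6]
eef_rot: [-0.002, 0.721, 0.693, -0.001]
contact_force: [-1.0, 0.7, 0.9]
finger_gap: 39.8
```

```bash
python3 st.py
python3 - <<'E'
from h import *
c=shot('wrist','w7')
O=np.array([505.5,115.]);h=np.radians(87.8);X=np.array([np.cos(h),np.sin(h)])
for n,x,z in(('rib',-46,92),('handle rear top',-164,67),('front',-156,67),('post top',-100,128)):print(n,proj(c,[*(O+X*x),z]).round(1))
cv2.imwrite('pics/w7c.png',cv2.resize(c['img'][:240,160:480],(800,600),interpolation=2))
E
```

```text
25.35 [505.84058578 -88.13619358 295.64649377] 87.7973364965393 39.81378860068921 [-0.98495186  0.74081985  0.87273849] [ 0.01135482 -0.01984091 -0.02158368]
203.13647909662592 182.2960641681155
rib [[311.6  21.2]]
handle rear top [[312.7 142.6]]
front [[312.7 135.3]]
post top [[310.9  75.6]]
```

View pics/w7c.png

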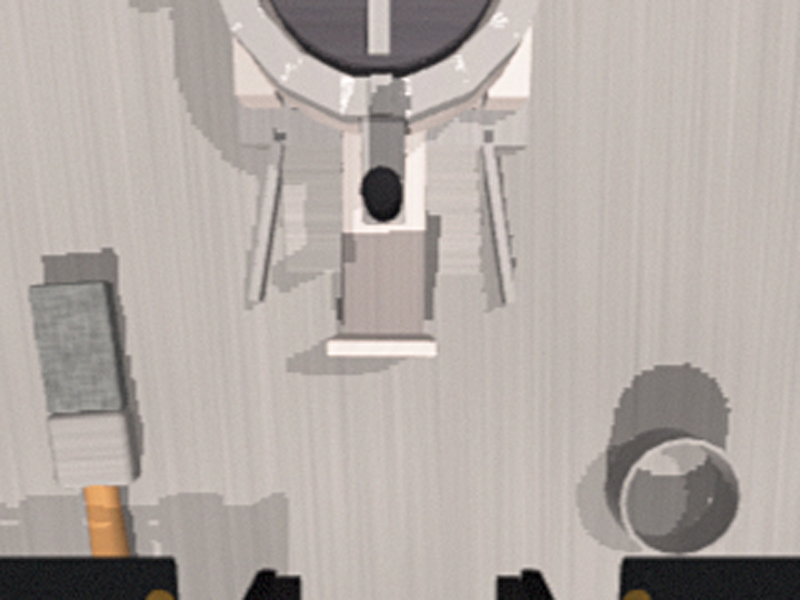

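Hub rib (378,50), collar rib (381,80) and claw post (382,192) are in line. The plate is at rows 135–142 as predicted for home, and the cutter is untouched. I hand in.

```bash
python3 -c "
from bench import manip
print(manip.sign_off(), manip.sense()['clock'])"
```

```text
the job is handed in; nothing more can be done
the job is handed in; nothing more can be done
```

The tray is fully home, the collar is turned to its locked mark, and the job was handed in at about 25 s of the 72 s allowed. No verdict was reported.

- **Tray:** I gripped the handle plate and shifted the tray about 5 mm onto the ramp line. I then pushed it from behind until it stopped at about 24 N. The wrist view put the handle plate within about 1 mm of its home position, both before and after locking.
- **Collar:** I turned ear_a by about 113°, released it, and took the claw ear the rest of the way until the collar stopped. The arm's reading there was about 182° against 181.1° expected, which is within the error of my axis estimate. In the last picture the hub rib, collar rib and claw post are in line.
- **Bystanders:** The gripper is clear of everything. The cutter stands where it was in the last picture. The jar looked unmoved in a scene view taken mid-job. I did not measure the tin again, but nothing went near it.

No check failed.

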